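# Send the rook down the right lane of the chute

### The arm

A 6-joint arm with a two-finger parallel gripper is mounted at the origin on the work surface. World frame = base frame: x ahead of the robot, y to its left, z up, the work surface at z = 0. Lengths are in m, angles in rad, forces in N, time in s.
With the tool pointing down it reaches from about 0.325 to 0.85 m from the base axis. Payload 4.4 kg.
Tool frame: the origin (TCP) lies between the finger pads; the fingertips stand 11 mm ahead of it and the grasp point (between the pads) lies 8 mm behind it (finger_overhang is the distance from the TCP to the fingertips, in m); y points along the fingers, z is the direction in which the jaws open and shut, and the axes are right-handed (so a half turn about y gives the same grasp; the last joint's range is limited). The gripper opens to 94 mm and grips with 3 to 60 N. Pads are 16 mm wide; open, the fingers measure 119 mm over their backs; the gripper's body (75 mm by 177 mm) begins 78 mm behind the grasp point.
Start: joints at [1.145, 0.207, 1.542, -0, 1.393, -0.15], TCP at [0.157, 0.553, 0.216] pointing down, gripper open.
Joint ranges: [-2.73, 2.73], [-0.86, 2.22], [0.23, 2.46], [-1.11, 4.25], [0.08, 2.63], [-2.82, 2.82]. Speed limits (rad/s): [2.79, 2.79, 3.14, 3.14, 3.14, 3.14].

### API

Orientations are given as [roll, pitch, yaw] about the fixed x, y, z axes, in that order (R = Rz(yaw) Ry(pitch) Rx(roll)).
In Python, from workcell import get_obs, get_image, close_job, finger_overhang gives the robot as it stands.
- The arm moves only by the tool carry_out, never from a script. Its argument "deltas" is a list of rows, each an object with "delta_pos": the shift along the tool's x, y, z in cm, a list of three; "dr": the turn, a rotation vector about the tool's x, y, z in rad, a list of three; "hand": the closure, from -1 (fully open) to 1 (shut), so that 0 is half open. A call has exactly 8 rows; each row shifts and turns the commanded pose from where the row before left it, along the tool's axes as they then stand; what a row does not reach is not made up. A row lasts 1/10 s, in which the tool goes at most 50 mm and 8.59 degrees, less where a joint would pass 70% of its speed; a pose out of reach is approached as far as the arm can. A call with a gripper value outside its range is refused whole. The fingers move at their own pace and stop on an object; "newtons" is the grip in N (left out, the last holds). Time passes only in rows, so rows that do not move let the fingers close, or fill a call up. It gives the time, the measured TCP pose, the force and the opening at its end, in the units of the state.
- get_obs(): the state, without advancing time (a new reading comes with each control period).
- get_image(name): name is "scene" or "top" or "wrist"; returns a dict with "color" (384x512x3 uint8, red, green, blue), "fovy" (degrees; the focal length in pixels is half the picture's height over the tangent of half this angle, whatever the lens; pixels are square), "cx", "cy" (the principal point, pixels), "R" (3x3) and "t" (3): a world point X has camera coordinates R X + t; the wrist camera has in their place "hand_eye" (4x4, takes a point from camera to tool coordinates, whose origin is the TCP and whose axes are the tool frame's). Camera axes: x right, y down, z forward; pixel columns grow to the right and rows downward; lengths in m; the calibration is good to about 2 mm. A picture is of the moment at which its call begins: read the wrist's pose just before it. There is no depth.
- close_job(): hands the job in, once; it reports no verdict.
The state is a dict: "time": time; "qpos": joint angles; "qvel": joint speeds; "joint_efforts": joint torques, N m; "tcp_pos": TCP position; "tcp_rot": TCP orientation; "wrist_force": force on the tool from outside, world axes, zero at the start; "ft_torque": the same for the moment, N m; "finger_gap": opening from 0.0 (shut) to 1.0 (fully open).
Only numpy, scipy, OpenCV 4.12 (cv2) and the standard library are available. Lean on these libraries where they do the work, as an engineer would, in place of code of your own. Each camera call takes 0.05 s, during which the arm holds its last target. There are 200 camera calls.

### The job

Send the soapstone rook that stands on the bench down the chute into the crate bay for rooks: the sample rook on the little ledge beside one of the two lanes marks which lane and bay that is. First swing the chute's diverter lever fully over so that it opens that lane and shuts the other, then drop the bench rook into the top of the chute and let it run down. Leave the sample on its ledge and the lever as you set it.

Things in the scene. Friction and masses are not known exactly. Their poses are not given: they have to be found in the camera images.
- rook: Rook to send: charcoal soapstone chess rook, 56 mm tall, about 120 g, upright on the bench among a pawn, a queen and a plain cylinder blank of the same stone. Foot 40 mm across, 8 mm high; waist 30 mm across (14 to 34 mm up); battlemented crown 36 mm across (40 to 56 mm up). Origin: centre of its underside, z up; yaw does not matter.
- sample_rook: The sample rook, same shape and size, standing on one of two wooden ledges, 40 mm above the bench, outside the chute's side walls beside the two lanes (a sample bishop is on the other). It marks the lane and bay for rooks: y positive in chute_mouth axes means left, negative right. About 165 mm downhill and 116 mm to the side of chute_mouth. Not to be moved. Origin: centre of its underside.
- diverter (a joint): Lever angle, rad: a gate plate in the chute, pointing uphill from a pivot on the nose of the wall between the two lower lanes. Starts near 0; stops at -0.54 and 0.54. Positive: gate and knob swing right (-y of chute_mouth), shut the right lane, open the left lane and bay; negative the reverse. Set it past 0.42, best to the stop. Stays where left; 1 to 2 N at the knob.
- diverter_knob (a point): Centre of the lever's wooden ball knob, 28 mm across, on a 10 mm rod leaning 30 degrees downhill; nothing within 30 mm below or beside it. In chute_mouth axes (m): (0.119, 0, 0.035) at angle 0, (0.131, -0.051, 0.028) at +0.54, (0.131, 0.051, 0.028) at -0.54. Push it sideways with closed fingers, or pinch it.
- chute_mouth (a point): Drop point on the chute floor, mid-width, 135 mm above the bench. Axes: x level, downhill; y left; z up. Trough 150 mm wide inside, slope 30 degrees, side walls 45 mm high, end wall 45 mm uphill; gate begins 40 mm downhill. A rook let go upright 25 mm above it slides down. Crate bays: x 0.235 to 0.445, left y 0 to 0.135, right y -0.135 to 0, floor 0.28 m below.
Mind the look-alikes: they are no part of the job. Leave any blue look-alike of the rook alone.

How it is judged:
On the way, in this order (a step that is already met when the one before it is completed fails the run):
1. with the rook not yet in the chute, the lever is swung over (more than 0.42 rad) to open the lane on the sample rook's side (((y of sample_rook in the frame of chute_mouth above 0 m and value of joint diverter above 0.42 rad) or (y of sample_rook in the frame of chute_mouth below -0 m and value of joint diverter below -0.42 rad))), for 0.2 s.
2. the rook enters the top of the chute: within 50 mm along and 70 mm across of the drop point, less than 70 mm above it (x of rook in the frame of chute_mouth between -0.05 and 0.05 m and y of rook in the frame of chute_mouth between -0.07 and 0.07 m and z of rook in the frame of chute_mouth between -0.06 and 0.07 m).
At the end, for the whole second after the job is handed in: The bench rook is at rest in the crate bay on the sample rook's side (foot within the bay's walls, over 170 mm below the drop point, any way up), the lever still stands over 0.42 rad towards opening that lane, and the sample rook is upright (within 0.2 rad) and within 20 mm of where it was (((y of sample_rook in the frame of chute_mouth above 0 m and value of joint diverter above 0.42 rad and y of rook in the frame of chute_mouth above 0.005 m) or (y of sample_rook in the frame of chute_mouth below -0 m and value of joint diverter below -0.42 rad and y of rook in the frame of chute_mouth below -0.005 m)) and x of rook in the frame of chute_mouth between 0.235 and 0.445 m and y of rook in the frame of chute_mouth between -0.135 and 0.135 m and z of rook in the frame of chute_mouth below -0.17 m and linear speed of rook below 0.05 m/s and distance of sample_rook from where it was at the start of the episode below 0.02 m and angle between sample_rook's own z axis and vertical below 0.2 rad); the robot touches nothing.
It also fails if it takes over 48 s, if anything falls off the work surface, if the arm or the gripper's body presses on something with over 40 N, if the wrist force passes 120 N, or if a joint passes its speed limit or range.

## Working session

There is one attempt and no reset: what is moved stays moved. The work goes in short steps, Python scripts to look and compute and a tool call to move; the robot and the scene stay as the last step left them, time stands still between calls to the robot, and variables do not carry over. Pictures are saved under pics/ and viewed, about 8 in all and at most 12, crops included, and the job is handed in when it is done.

Besides the shell and the picture viewer there is one more tool, called as name(argument=value, ...), one argument or row to a line, values as JSON. carry_out: Moves the arm, as the interface text tells. Its arguments: {"type":"object","properties":{"deltas":{"type":"array"},"newtons":{"type":"number"}},"required":["deltas"]}

```bash
mkdir -p pics; ls; cat > h.py <<'E'
import numpy as np, cv2
from workcell import get_obs, get_image, close_job, finger_overhang
from scipy.spatial.transform import Rotation as Ro
def cam(im):
    """K-focal, camera-to-world R, centre"""
    f=im["color"].shape[0]/2/np.tan(np.radians(im["fovy"])/2)
    if "R" in im: R=np.array(im["R"]);return f,R.T,-R.T@np.array(im["t"])
    o=im["obs"];T=np.eye(4);T[:3,:3]=Ro.from_euler("xyz",o["tcp_rot"]).as_matrix();T[:3,3]=o["tcp_pos"]
    T=T@np.array(im["hand_eye"]);return f,T[:3,:3],T[:3,3]
def ray(im,u,v):
    f,R,c=cam(im);d=R@np.array([(u-im["cx"])/f,(v-im["cy"])/f,1]);return c,d/np.linalg.norm(d)
def onz(im,u,v,z):
    c,d=ray(im,u,v);return c+d*(z-c[2])/d[2]
def proj(im,X):
    f,R,c=cam(im);p=R.T@(np.array(X)-c);return im["cx"]+f*p[0]/p[2],im["cy"]+f*p[1]/p[2]
def grab(n):
    o=get_obs();im=get_image(n);im["obs"]=o;np.save(f"pics/{n}.npy",im,allow_pickle=True);return im
def load(n): return np.load(f"pics/{n}.npy",allow_pickle=True).item()
def tri(*rays):
    A=sum(np.eye(3)-np.outer(d,d) for c,d in rays);b=sum((np.eye(3)-np.outer(d,d))@c for c,d in rays);return np.linalg.solve(A,b)
def save(name,im,crop=None,s=1):
    x=im["color"][...,::-1]
    if crop: x=x[crop[1]:crop[3],crop[0]:crop[2]]
    cv2.imwrite(f"pics/{name}.png",cv2.resize(x,None,fx=s,fy=s,interpolation=cv2.INTER_CUBIC))
E
python3 - <<'E'
from h import *
print(get_obs(),finger_overhang)
for n in("scene","top"):
    im=grab(n);save(n,im,s=1.5);print(n,im["fovy"],cam(im))
E
```

```text
pics
{'time': 0.0, 'qpos': array([ 1.14449475e+00,  2.07421291e-01,  1.54293429e+00, -2.79766734e-05,
        1.39348069e+00, -1.50453747e-01]), 'qvel': array([-0.00134294, -0.00018956,  0.00051086,  0.00015351, -0.00124598,
       -0.00029018]), 'joint_efforts': array([-1.59325715e-03, -3.70879698e+01, -2.81413919e+01,  6.95944391e-02,
        3.61273193e-02, -1.78129194e-04]), 'tcp_pos': array([0.15627922, 0.55255112, 0.21529937]), 'tcp_rot': array([-1.57301873e+00,  3.09073220e-04, -2.75843209e-01]), 'wrist_force': array([ 0.33344812,  0.08661163, -0.74314863]), 'ft_torque': array([-0.00672109,  0.01682657,  0.012695  ]), 'finger_gap': 1.0004718520315534} 0.011
scene 42.47874498573588 (np.float64(493.99841838133614), array([[ 0.49031212,  0.59929606, -0.63280191],
       [ 0.87149413, -0.34512064,  0.34841028],
       [-0.00959209, -0.72231293, -0.69149984]]), array([ 1.44833459, -0.44678467,  1.09038806]))
top 42.831497594885114 (np.float64(489.5301333632243), array([[ 0.0207086 , -0.98842421,  0.15029547],
       [-0.99972873, -0.0220748 , -0.00742726],
       [ 0.01065903, -0.1501009 , -0.98861322]]), array([0.35348292, 0.04975175, 1.23980532]))
```

View pics/scene.png

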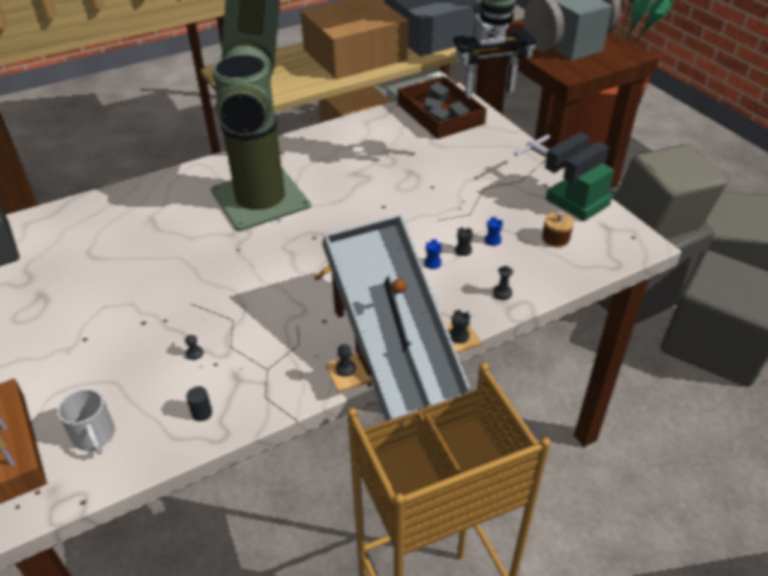

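View pics/top.png

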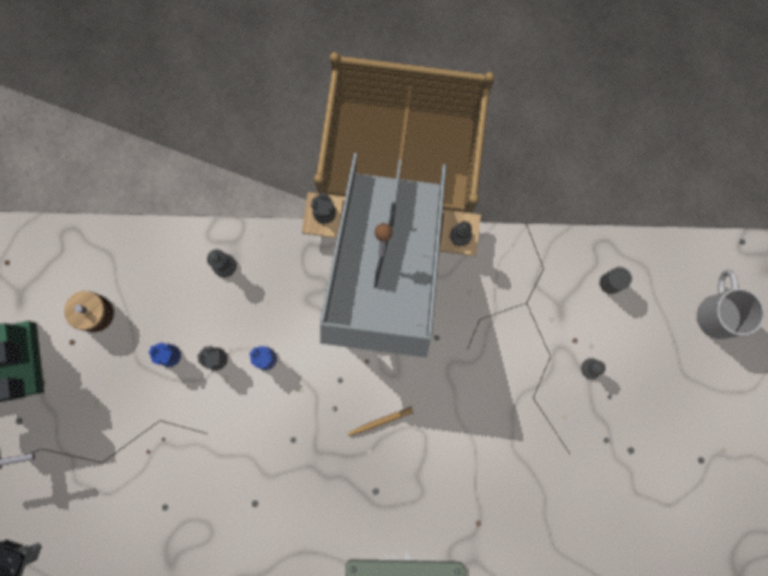

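Candidates (full-res px in the enlarged views): charcoal piece between two blue ones, scene (464,240) / top (212,357), which looks like the rook. Also dark: (503,283) queen, (193,347) pawn, (199,403) blank. On the ledges: (460,325) looks like the rook, (345,360) like the bishop. I'll confirm with a crop.

```bash
python3 - <<'E'
from h import *
S=load("scene");T=load("top")
a=S["color"][125:260,205:365,::-1]
cv2.imwrite("pics/crop1.png",cv2.resize(a,None,fx=4.5,fy=4.4,interpolation=cv2.INTER_CUBIC))
def blobs(im,mask):
    n,l,st,ce=cv2.connectedComponentsWithStats(mask.astype(np.uint8))
    return [(ce[i].round(1).tolist(),st[i].tolist()) for i in range(1,n) if 40<st[i][4]<900]
for n,im in(("S",S),("T",T)):
    c=im["color"].astype(int);h=cv2.cvtColor(im["color"],cv2.COLOR_RGB2HSV)
    print(n,"dark");[print("  ",b) for b in blobs(im,c.max(2)<62)]
    print(n,"knob");[print("  ",b) for b in blobs(im,(h[...,0]<12)&(h[...,1]>120)&(h[...,2]>70))]
    print(n,"blue");[print("  ",b) for b in blobs(im,(h[...,0]>105)&(h[...,0]<130)&(h[...,1]>150))]
E
```

```text
S dark
   ([276.5, 17.4], [256, 0, 33, 37, 571])
   ([327.9, 7.7], [313, 0, 30, 17, 303])
   ([421.4, 11.4], [416, 0, 13, 26, 125])
   ([432.5, 14.5], [423, 4, 20, 25, 108])
   ([205.0, 22.6], [202, 12, 9, 20, 54])
   ([135.7, 60.9], [125, 16, 22, 86, 502])
   ([218.5, 73.6], [215, 68, 10, 11, 54])
   ([245.2, 152.2], [221, 147, 45, 13, 84])
   ([308.8, 161.4], [304, 153, 10, 17, 124])
   ([367.9, 157.6], [362, 152, 14, 11, 102])
   ([494.8, 167.5], [472, 160, 40, 20, 461])
   ([334.4, 189.9], [329, 179, 10, 20, 109])
   ([225.5, 198.6], [222, 183, 9, 28, 129])
   ([263.5, 209.5], [257, 187, 15, 48, 159])
   ([306.1, 217.8], [301, 208, 11, 20, 175])
   ([241.8, 238.0], [238, 225, 10, 25, 83])
   ([127.6, 232.3], [125, 226, 8, 13, 55])
   ([229.0, 240.3], [225, 231, 11, 19, 125])
   ([132.9, 272.1], [126, 264, 14, 16, 158])
   ([29.3, 376.7], [13, 366, 34, 18, 382])
S knob
   ([454.0, 4.7], [449, 0, 11, 10, 77])
   ([467.1, 1.8], [458, 0, 16, 6, 61])
   ([485.1, 8.5], [474, 1, 23, 16, 183])
   ([500.7, 4.7], [489, 0, 23, 13, 151])
   ([470.5, 12.5], [461, 6, 21, 15, 114])
   ([458.0, 
[... 848 characters left out ...]
460, 55, 19, 11, 44])
   ([405.2, 63.3], [399, 57, 14, 18, 127])
   ([502.6, 70.9], [493, 64, 19, 16, 133])
S blue
   ([328.9, 154.3], [324, 146, 10, 17, 119])
   ([288.5, 169.2], [284, 161, 10, 17, 131])
T dark
   ([217.0, 144.0], [210, 139, 13, 10, 66])
   ([306.8, 156.9], [301, 150, 13, 13, 110])
   ([150.2, 176.9], [144, 170, 13, 14, 112])
   ([69.9, 210.6], [61, 199, 14, 22, 109])
   ([23.7, 239.3], [20, 215, 9, 47, 236])
   ([10.1, 231.2], [0, 217, 20, 29, 426])
   ([146.9, 239.8], [142, 233, 9, 13, 53])
   ([9.9, 258.6], [0, 251, 18, 17, 172])
   ([8.6, 372.1], [0, 361, 25, 23, 376])
T knob
T blue
   ([107.2, 235.7], [101, 230, 14, 13, 135])
   ([174.6, 238.4], [168, 233, 13, 11, 80])
```

View pics/crop1.png

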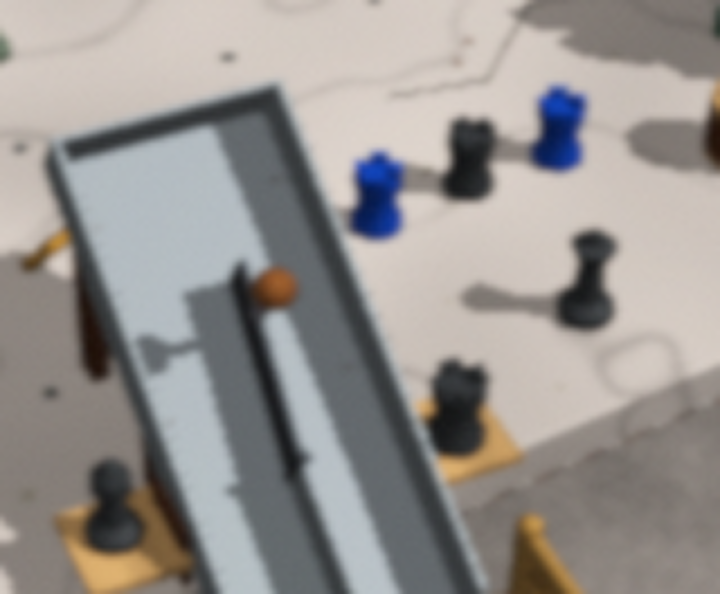

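The crop confirms it: the dark battlemented rook is at crop (470,158) between two blue rooks. The sample rook is at (458,408), left of the chute looking downhill (+y), and the bishop is on the right. So the left lane must open, which means a positive lever angle and pushing the knob towards -y.

```bash
python3 - <<'E'
from h import *
S=load("scene");T=load("top")
P=dict(rook=((308.8,161.4),(141.5,238.5)),sample=((306.1,217.8),(215.5,139)),bishop=((229,240.3),(306.8,156.9)),
knob=((266.1,190.5),(256,154.7)),cornL=((266.8,145),(215,218)),cornR=((216.5,159),(286.5,225)),blueN=((288.5,169.2),(174.6,238.4)),blueF=((328.9,154.3),(107.2,235.7)))
W={}
for k,(a,b) in P.items():
    X=tri(ray(S,*a),ray(T,*b));W[k]=X;print(k,X.round(4),np.subtract(proj(S,X),a).round(1),np.subtract(proj(T,X),b).round(1))
# rook foot near base in scene
m=(W["sample"]+W["bishop"])/2;y=(W["sample"]-W["bishop"])[:2];print("sep",np.linalg.norm(y));y/=np.linalg.norm(y)
x=np.array([y[1],-y[0]]);o=m[:2]-.165*x;print("yaw",np.arctan2(x[1],x[0]),"mouth",o)
for k in W:
    d=W[k][:2]-o;print(k,(d@x).round(4),(d@y).round(4),(W[k][2]-.135).round(4))
E
```

```text
rook [0.4127 0.3242 0.0221] [ 0.2 -0. ] [0.2 0.1]
sample [0.6593 0.1469 0.0638] [ 0. -0.] [0. 0.]
bishop [ 0.6204 -0.0805  0.0572] [ 0.4 -0. ] [0.4 0.2]
knob [0.5987 0.0476 0.1681] [-0.5  0.1] [-0.5 -0.3]
cornL [0.4527 0.1335 0.1925] [-0.7  0.1] [-0.9 -0.5]
cornR [ 0.4399 -0.022   0.1947] [ 0. -0.] [0. 0.]
blueN [0.4147 0.2423 0.0241] [ 0.1 -0. ] [0.2 0.1]
blueF [0.4167 0.4066 0.023 ] [ 0.9 -0.2] [1.1 0.6]
sep 0.23066235815494376
yaw -0.16934750686890132 mouth [0.47720133 0.06099195]
rook -0.1079 0.2485 -0.1129
sample 0.165 0.1153 -0.0712
bishop 0.165 -0.1153 -0.0778
knob 0.122 0.0073 0.0331
cornL -0.0363 0.0673 0.0575
cornR -0.0228 -0.088 0.0597
blueN -0.0922 0.1681 -0.1109
blueF -0.1179 0.3304 -0.112
```

carry_out(
  deltas=[
    {"delta_pos":[3.5,0,-2.0],"dr":[0,0,0],"hand":1},
    {"delta_pos":[3.5,0,-2.0],"dr":[0,0,0],"hand":1},
    {"delta_pos":[3.5,0,-2.0],"dr":[0,0,0],"hand":1},
    {"delta_pos":[3.5,0,-2.0],"dr":[0,0,0],"hand":1},
    {"delta_pos":[3.5,0,-2.0],"dr":[0,0,0],"hand":1},
    {"delta_pos":[3.5,0,-2.0],"dr":[0,0,0],"hand":1},
    {"delta_pos":[3.5,0,-2.0],"dr":[0,0,0],"hand":1},
    {"delta_pos":[3.5,0,-2.0],"dr":[0,0,0],"hand":1},
  ],
)

```text
time: 0.9
tcp_pos: [0.383, 0.3216, 0.2161]
tcp_rot: [-1.571, 0.0, -0.276]
wrist_force: [-0.0, 0.5, -0.5]
finger_gap: 0.354
```

carry_out(
  deltas=[
    {"delta_pos":[3.5,0,-2.0],"dr":[0,0,0],"hand":1},
    {"delta_pos":[3.5,0,-2.0],"dr":[0,0,0],"hand":1},
    {"delta_pos":[3.5,0,-2.0],"dr":[0,0,0],"hand":1},
    {"delta_pos":[3.5,0,-2.0],"dr":[0,0,0],"hand":1},
    {"delta_pos":[3.5,0,-2.0],"dr":[0,0,0],"hand":1},
    {"delta_pos":[3.5,0,-2.0],"dr":[0,0,0],"hand":1},
    {"delta_pos":[3.5,0,-2.0],"dr":[0,-0.08,0],"hand":1},
    {"delta_pos":[3.5,0,-2.0],"dr":[0,-0.09,0],"hand":1},
  ],
)

```text
time: 1.7
tcp_pos: [0.6109, 0.0937, 0.2158]
tcp_rot: [-1.571, 0.001, -0.103]
wrist_force: [0.5, 1.0, 0.5]
finger_gap: 0.008
```

```bash
python3 - <<'E'
from h import *
o=get_obs();print(o["time"],o["tcp_pos"],o["tcp_rot"],o["wrist_force"])
im=grab("wrist");save("w1",im);f,R,c=cam(im);print(c,R.round(2))
for X in((.5987,.0476,.168),(.477,.052,.135),(.659,.147,.064)): print(proj(im,X))
E
```

```text
1.7 [0.61092954 0.0937111  0.21577852] [-1.57088051e+00  1.39000792e-03 -1.02782724e-01] [0.46412012 1.01184726 0.5437043 ]
[0.53350485 0.10128055 0.38440461] [[ 0.1   0.96  0.27]
 [ 0.99 -0.1  -0.03]
 [ 0.    0.27 -0.96]]
(np.float64(200.11958416944088), np.float64(197.8244551216286))
(np.float64(189.957180214338), np.float64(40.56469460206904))
(np.float64(306.5965716997852), np.float64(210.57816406515184))
```

View pics/w1.png

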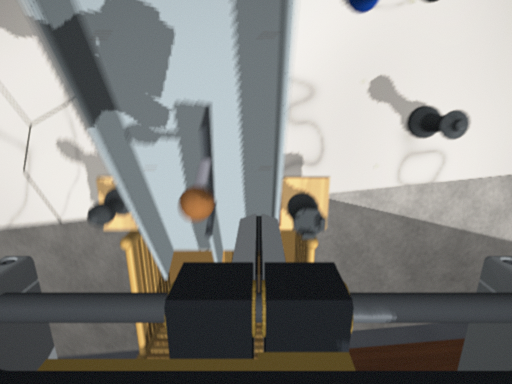

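The knob is at (197,203), within 5 px of the prediction. I'll lower the closed fingers beside it on the +y side and push.

carry_out(
  deltas=[
    {"delta_pos":[-1.0,1.8,0],"dr":[0,0,0],"hand":1},
    {"delta_pos":[0,1.8,0],"dr":[0,0,0],"hand":1},
    {"delta_pos":[0,1.7,0],"dr":[0,0,0],"hand":1},
    {"delta_pos":[0,0,-1.0],"dr":[0,0,0],"hand":1},
    {"delta_pos":[0,0,-1.3],"dr":[0,0,0],"hand":1},
    {"delta_pos":[0,0,-1.3],"dr":[0,0,0],"hand":1},
    {"delta_pos":[0,0,-1.2],"dr":[0,0,0],"hand":1},
    {"delta_pos":[0,0,-1.2],"dr":[0,0,0],"hand":1},
  ],
)

```text
time: 2.55
tcp_pos: [0.5949, 0.0352, 0.1645]
tcp_rot: [-1.571, -0.002, -0.106]
wrist_force: [0.8, 1.4, -0.2]
finger_gap: 0.007
```

carry_out(
  deltas=[
    {"delta_pos":[0,0,-0.8],"dr":[0,0,0],"hand":1},
    {"delta_pos":[0,0,-0.7],"dr":[0,0,0],"hand":1},
    {"delta_pos":[0,0,-0.5],"dr":[0,0,0],"hand":1},
    {"delta_pos":[0,0,-0.2],"dr":[0,0,0],"hand":1},
    {"delta_pos":[0,0,0],"dr":[0,0,0],"hand":1},
    {"delta_pos":[0,0,0],"dr":[0,0,0],"hand":1},
    {"delta_pos":[0,0,0],"dr":[0,0,0],"hand":1},
    {"delta_pos":[0,0,0],"dr":[0,0,0],"hand":1},
  ],
)

```text
time: 3.35
tcp_pos: [0.5918, 0.015, 0.1634]
tcp_rot: [-1.571, 0.0, -0.105]
wrist_force: [-0.6, 0.1, 0.4]
finger_gap: 0.001
```

```bash
python3 - <<'E'
from h import *
o=get_obs();print(o["time"],o["tcp_pos"],o["wrist_force"])
im=grab("wrist");save("w2",im)
E
```

```text
3.35 [0.59184334 0.01498245 0.16340204] [-0.59040552  0.11430559  0.40057812]
```

View pics/w2.png

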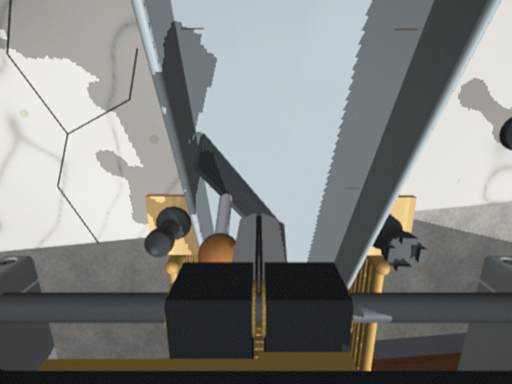

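The gate (tip at (205,145)) now lies against the right side, with the knob at (217,248). I'll nudge it a bit more to feel the stop.

carry_out(
  deltas=[
    {"delta_pos":[0,0,-0.2],"dr":[0,0,0],"hand":1},
    {"delta_pos":[0,0,-0.2],"dr":[0,0,0],"hand":1},
    {"delta_pos":[0,0,-0.1],"dr":[0,0,0],"hand":1},
    {"delta_pos":[0,0,0],"dr":[0,0,0],"hand":1},
    {"delta_pos":[0,0,0],"dr":[0,0,0],"hand":1},
    {"delta_pos":[0,0,0],"dr":[0,0,0],"hand":1},
    {"delta_pos":[0,0,0],"dr":[0,0,0],"hand":1},
    {"delta_pos":[0,0,0],"dr":[0,0,0],"hand":1},
  ],
)

```text
time: 4.2
tcp_pos: [0.5916, 0.0117, 0.1634]
tcp_rot: [-1.567, -0.0, -0.105]
wrist_force: [1.2, 7.1, 0.3]
finger_gap: 0.005
```

A 7 N reaction means the lever is on its stop. I'll back off, rise and travel to the rook.

carry_out(
  deltas=[
    {"delta_pos":[0,0,1.2],"dr":[0,0,0],"hand":1},
    {"delta_pos":[0,0,1.3],"dr":[0,0,0],"hand":1},
    {"delta_pos":[0,-3.5,0],"dr":[0,0,0],"hand":1},
    {"delta_pos":[0,-3.5,0],"dr":[0,0,0],"hand":1},
    {"delta_pos":[-2.6,0,3.3],"dr":[0,0,0],"hand":0.5},
    {"delta_pos":[-2.6,0,3.3],"dr":[0,0,0],"hand":0},
    {"delta_pos":[-2.6,0,3.3],"dr":[0,0,0],"hand":-0.35},
    {"delta_pos":[-2.6,0,3.3],"dr":[0,0,0],"hand":-0.35},
  ],
)

```text
time: 5.0
tcp_pos: [0.5035, 0.1784, 0.2337]
tcp_rot: [-1.571, -0.001, -0.106]
wrist_force: [-0.5, 0.6, 0.2]
finger_gap: 0.307
```

carry_out(
  deltas=[
    {"delta_pos":[-2.6,0,3.3],"dr":[0,0,0],"hand":-0.35},
    {"delta_pos":[-2.6,0,3.3],"dr":[0,0,0],"hand":-0.35},
    {"delta_pos":[-2.6,0,3.3],"dr":[0,0,0],"hand":-0.35},
    {"delta_pos":[-2.6,0,3.4],"dr":[0,0,0],"hand":-0.35},
    {"delta_pos":[0,3,0],"dr":[0,0,0],"hand":-0.35},
    {"delta_pos":[0,3,0],"dr":[0,0,0],"hand":-0.35},
    {"delta_pos":[0,2,0],"dr":[0,0,0],"hand":-0.35},
    {"delta_pos":[0,0,0],"dr":[0,0,0],"hand":-0.35},
  ],
)

```text
time: 5.8
tcp_pos: [0.4122, 0.3193, 0.1501]
tcp_rot: [-1.575, 0.006, -0.105]
wrist_force: [-0.4, -0.6, -0.3]
finger_gap: 0.677
```

```bash
python3 - <<'E'
from h import *
im=grab("wrist");save("w3",im);o=im["obs"];print(o["time"],o["tcp_pos"],o["tcp_rot"],o["finger_gap"])
for z in(0,.04,.056):print(z,proj(im,(.4127,.3242,z)))
m=im["color"].max(2)<70
n,l,st,ce=cv2.connectedComponentsWithStats(m.astype(np.uint8));print([(ce[i].round(),st[i]) for i in range(1,n) if st[i][4]>300])
T=grab("top");save("t2",T,(180,80,400,280),3)
E
```

```text
5.8 [0.41223406 0.3192818  0.15009296] [-1.57541667  0.00581083 -0.10471165] 0.6768098937991771
0 (np.float64(263.4524615555579), np.float64(177.2256792462261))
0.04 (np.float64(263.9552546451815), np.float64(186.39792724803297))
0.056 (np.float64(264.1959959090683), np.float64(190.78967133165))
[(array([262., 183.]), array([245, 163,  34,  47, 795], dtype=int32)), (array([436., 218.]), array([ 414,  196,   67,   60, 1539], dtype=int32)), (array([245., 322.]), array([    0,   215,   512,   169, 51943], dtype=int32))]
```

View pics/w3.png

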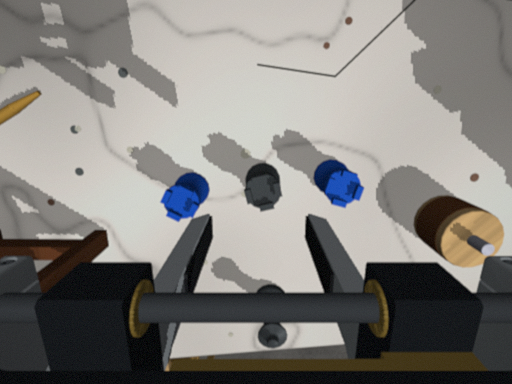

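View pics/t2.png

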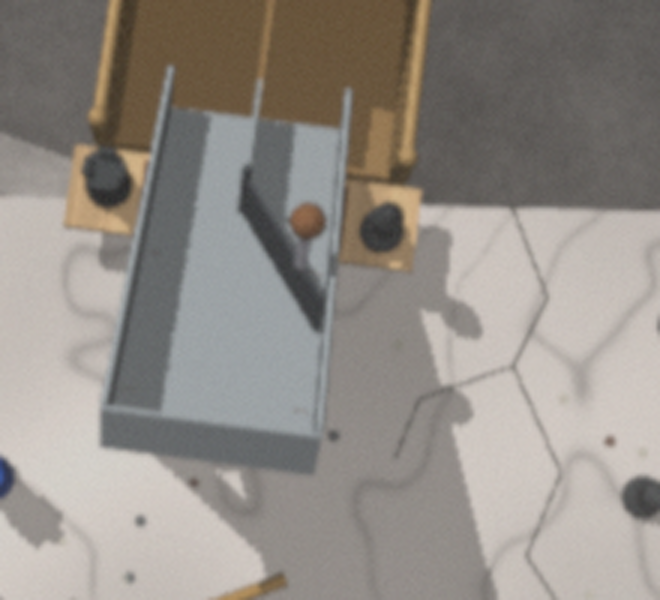

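The lever is fully over, with the gate across the right lane. The rook's crown is at (263,188), as predicted. Descend and grasp.

carry_out(
  deltas=[
    {"delta_pos":[0.1,2.5,0.5],"dr":[0,0,0],"hand":-0.35},
    {"delta_pos":[0,2.5,0],"dr":[0,0,0],"hand":-0.35},
    {"delta_pos":[0,2.5,0],"dr":[0,0,0],"hand":-0.35},
    {"delta_pos":[0,2.2,0],"dr":[0,0,0],"hand":-0.35},
    {"delta_pos":[0,1.5,0],"dr":[0,0,0],"hand":-0.35},
    {"delta_pos":[0,0,0],"dr":[0,0,0],"hand":-0.35},
    {"delta_pos":[0,0,0],"dr":[0,0,0],"hand":1},
    {"delta_pos":[0,0,0],"dr":[0,0,0],"hand":1},
  ],
  newtons=15,
)

```text
time: 6.7
tcp_pos: [0.4184, 0.3259, 0.0435]
tcp_rot: [-1.569, -0.003, -0.106]
wrist_force: [-0.5, 0.7, 0.7]
finger_gap: 0.538
```

carry_out(
  deltas=[
    {"delta_pos":[0,0,0],"dr":[0,0,0],"hand":1},
    {"delta_pos":[0,0,0],"dr":[0,0,0],"hand":1},
    {"delta_pos":[0,0,0],"dr":[0,0,0],"hand":1},
    {"delta_pos":[0,0,0],"dr":[0,0,0],"hand":1},
    {"delta_pos":[0,-2,0],"dr":[0,0,0],"hand":1},
    {"delta_pos":[0,-3,0],"dr":[0,0,0],"hand":1},
    {"delta_pos":[0,-3,0],"dr":[0,0,0],"hand":1},
    {"delta_pos":[0,0,0],"dr":[0,0,0],"hand":1},
  ],
)

```text
time: 7.5
tcp_pos: [0.4197, 0.3269, 0.1255]
tcp_rot: [-1.565, -0.007, -0.106]
wrist_force: [0.9, 0.2, -0.6]
finger_gap: 0.382
```

```bash
python3 - <<'E'
from h import *
im=grab("wrist");save("w4",im,(130,130,390,384),2);o=im["obs"];print(o["time"],o["tcp_pos"],o["tcp_rot"],o["finger_gap"],o["wrist_force"])
E
```

```text
7.5 [0.41965192 0.32689891 0.12554085] [-1.56519778 -0.007243   -0.10584139] 0.38167547403125407 [ 0.94981638  0.19193759 -0.61308013]
```

View pics/w4.png

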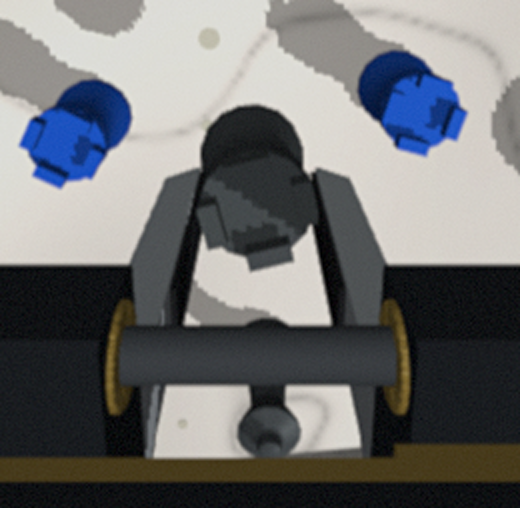

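The rook is held on its crown (gap 36 mm, as specified). Lift it over the wall and go to the mouth.

carry_out(
  deltas=[
    {"delta_pos":[0,-3.6,0],"dr":[0,0,0],"hand":1},
    {"delta_pos":[0,-3.6,0],"dr":[0,0,0],"hand":1},
    {"delta_pos":[0,-3.6,0],"dr":[0,0,0],"hand":1},
    {"delta_pos":[0,-3.6,0],"dr":[0,0,0],"hand":1},
    {"delta_pos":[1.1,0,-3.2],"dr":[0,0,0],"hand":1},
    {"delta_pos":[1.1,0,-3.2],"dr":[0,0,0],"hand":1},
    {"delta_pos":[1.1,0,-3.2],"dr":[0,0,0],"hand":1},
    {"delta_pos":[1.1,0,-3.2],"dr":[0,0,0],"hand":1},
  ],
)

```text
time: 8.35
tcp_pos: [0.4458, 0.1918, 0.2628]
tcp_rot: [-1.572, 0.004, -0.105]
wrist_force: [1.5, -0.6, -1.3]
finger_gap: 0.381
```

carry_out(
  deltas=[
    {"delta_pos":[1.1,0,-3.2],"dr":[0,0,0],"hand":1},
    {"delta_pos":[1.1,0,-3.2],"dr":[0,0,0],"hand":1},
    {"delta_pos":[1.1,0,-3.2],"dr":[0,0,0],"hand":1},
    {"delta_pos":[1.1,0,-3.2],"dr":[0,0,0],"hand":1},
    {"delta_pos":[0,0,0],"dr":[0,0,0],"hand":1},
    {"delta_pos":[0,0,0],"dr":[0,0,0],"hand":1},
    {"delta_pos":[0,0,0],"dr":[0,0,0],"hand":1},
    {"delta_pos":[0,0,0],"dr":[0,0,0],"hand":1},
  ],
)

```text
time: 9.15
tcp_pos: [0.4766, 0.0622, 0.2648]
tcp_rot: [-1.57, 0.001, -0.104]
wrist_force: [0.2, -0.1, -0.9]
finger_gap: 0.386
```

```bash
python3 - <<'E'
from h import *
im=grab("wrist");save("w5",im);o=im["obs"];print(o["time"],o["tcp_pos"],o["tcp_rot"],o["finger_gap"],o["wrist_force"])
E
```

```text
9.15 [0.47662957 0.06224338 0.26478359] [-1.57049083e+00  1.25352535e-03 -1.04053287e-01] 0.3856880633959261 [ 0.15582652 -0.07916294 -0.88385658]
```

View pics/w5.png

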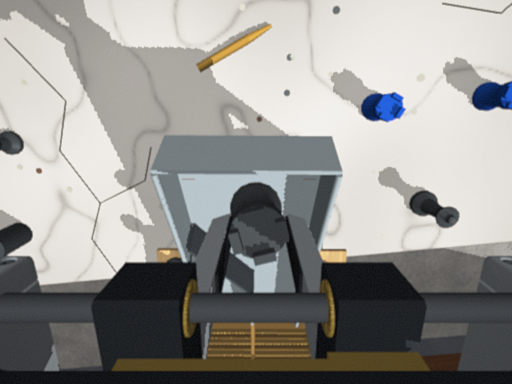

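The rook is centred across the trough but a little near the end wall. Shift it 15 mm downhill, lower it and release.

carry_out(
  deltas=[
    {"delta_pos":[1.5,0,0],"dr":[0,0,0],"hand":1},
    {"delta_pos":[0,2,0],"dr":[0,0,0],"hand":1},
    {"delta_pos":[0,2,0],"dr":[0,0,0],"hand":1},
    {"delta_pos":[0,1.5,0],"dr":[0,0,0],"hand":1},
    {"delta_pos":[0,0.7,0],"dr":[0,0,0],"hand":1},
    {"delta_pos":[0,0,0],"dr":[0,0,0],"hand":1},
    {"delta_pos":[0,0,0],"dr":[0,0,0],"hand":1},
    {"delta_pos":[0,0,0],"dr":[0,0,0],"hand":1},
  ],
)

```text
time: 10.0
tcp_pos: [0.4929, 0.0596, 0.2046]
tcp_rot: [-1.571, -0.002, -0.105]
wrist_force: [0.2, -0.2, -0.8]
finger_gap: 0.383
```

carry_out(
  deltas=[
    {"delta_pos":[0,0,0],"dr":[0,0,0],"hand":-0.5},
    {"delta_pos":[0,0,0],"dr":[0,0,0],"hand":-0.5},
    {"delta_pos":[0,0,0],"dr":[0,0,0],"hand":-0.5},
    {"delta_pos":[0,0,0],"dr":[0,0,0],"hand":-0.5},
    {"delta_pos":[0,0,0],"dr":[0,0,0],"hand":-0.5},
    {"delta_pos":[0,0,0],"dr":[0,0,0],"hand":-0.5},
    {"delta_pos":[0,0,0],"dr":[0,0,0],"hand":-0.5},
    {"delta_pos":[0,0,0],"dr":[0,0,0],"hand":-0.5},
  ],
)

```text
time: 10.8
tcp_pos: [0.492, 0.0595, 0.2034]
tcp_rot: [-1.571, 0.0, -0.106]
wrist_force: [0.3, -1.2, 0.1]
finger_gap: 0.752
```

carry_out(
  deltas=[
    {"delta_pos":[0,-2,0],"dr":[0,0,0],"hand":-0.5},
    {"delta_pos":[0,-3,0],"dr":[0,0,0],"hand":-0.5},
    {"delta_pos":[0,-3,0],"dr":[0,0,0],"hand":-0.5},
    {"delta_pos":[0,-2,0],"dr":[0,0,0],"hand":-0.5},
    {"delta_pos":[-2,0,3],"dr":[0,0,0],"hand":-0.5},
    {"delta_pos":[-2,0,3],"dr":[0,0,0],"hand":-0.5},
    {"delta_pos":[-2,0,3],"dr":[0,0,0],"hand":-0.5},
    {"delta_pos":[-1,0,3],"dr":[0,0,0],"hand":-0.5},
  ],
)

```text
time: 11.6
tcp_pos: [0.4339, 0.1873, 0.3037]
tcp_rot: [-1.571, -0.0, -0.106]
wrist_force: [0.5, 0.5, -0.4]
finger_gap: 0.749
```

carry_out(
  deltas=[
    {"delta_pos":[0,0,3],"dr":[0,0,0],"hand":-0.5},
    {"delta_pos":[0,0,3],"dr":[0,0,0],"hand":-0.5},
    {"delta_pos":[0,0,3],"dr":[0,0,0],"hand":-0.5},
    {"delta_pos":[0,0,3],"dr":[0,0,0],"hand":-0.5},
    {"delta_pos":[0,0,0],"dr":[0,0,0],"hand":-0.5},
    {"delta_pos":[0,0,0],"dr":[0,0,0],"hand":-0.5},
    {"delta_pos":[0,0,0],"dr":[0,0,0],"hand":-0.5},
    {"delta_pos":[0,0,0],"dr":[0,0,0],"hand":-0.5},
  ],
)

```text
time: 12.4
tcp_pos: [0.4479, 0.3046, 0.3035]
tcp_rot: [-1.571, -0.0, -0.107]
wrist_force: [0.5, -0.0, 0.1]
finger_gap: 0.749
```

```bash
python3 - <<'E'
from h import *
S=grab("scene");T=grab("top");print(get_obs()["tcp_pos"],get_obs()["time"])
a=cv2.resize(S["color"][130:384,190:380,::-1],(400,535));b=cv2.resize(T["color"][20:274,180:370,::-1],(400,535))
cv2.imwrite("pics/end.png",np.hstack([a,b]))
E
```

```text
[0.44793167 0.30471412 0.30365749] 12.5
```

View pics/end.png

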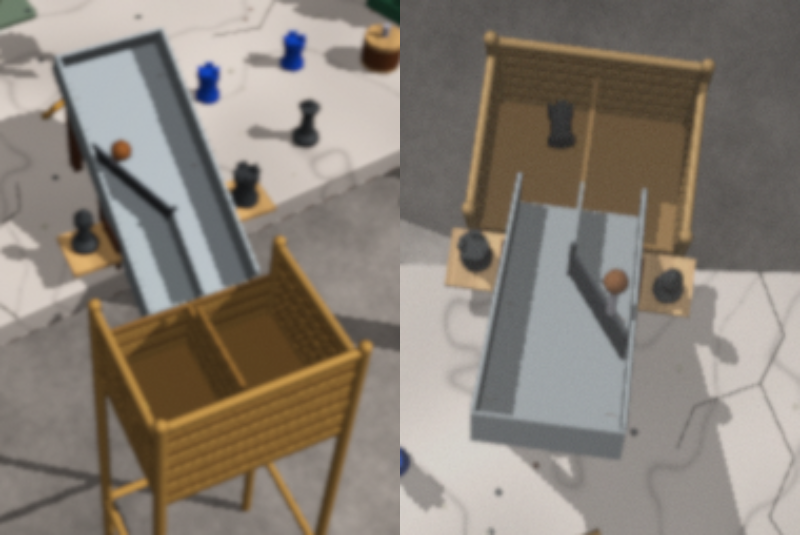

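The top view shows the rook in the left bay (panel px (560,123)). The lever is still over and the sample is upright on its ledge. I'll check the rook is at rest, then hand in.

carry_out(
  deltas=[
    {"delta_pos":[0,0,0],"dr":[0,0,0],"hand":-0.5},
    {"delta_pos":[0,0,0],"dr":[0,0,0],"hand":-0.5},
    {"delta_pos":[0,0,0],"dr":[0,0,0],"hand":-0.5},
    {"delta_pos":[0,0,0],"dr":[0,0,0],"hand":-0.5},
    {"delta_pos":[0,0,0],"dr":[0,0,0],"hand":-0.5},
    {"delta_pos":[0,0,0],"dr":[0,0,0],"hand":-0.5},
    {"delta_pos":[0,0,0],"dr":[0,0,0],"hand":-0.5},
    {"delta_pos":[0,0,0],"dr":[0,0,0],"hand":-0.5},
  ],
)

```text
time: 13.3
tcp_pos: [0.4478, 0.3056, 0.3034]
tcp_rot: [-1.571, 0.0, -0.106]
wrist_force: [-0.0, -0.1, 0.1]
finger_gap: 0.75
```

```bash
python3 - <<'E'
from h import *
A=load("top");B=grab("top")
def c(im):
    m=(im["color"][55:100,225:275].max(2)<62).astype(np.uint8);M=cv2.moments(m,True);return np.array([M["m10"]/M["m00"]+225,M["m01"]/M["m00"]+55]),M["m00"]
a,b=c(A),c(B);print(a,b)
X=onz(B,*b[0],-.125);d=X[:2]-[.477,.052];t=-.105
print("local",d@[np.cos(t),np.sin(t)],d@[-np.sin(t),np.cos(t)])
if np.linalg.norm(a[0]-b[0])<.5: print(close_job())
E
```

```text
(array([256.02752294,  79.00458716]), 218.0) (array([255.97695853,  79.01843318]), 217.0)
local 0.41209335073061687 0.04186606051683233
the job is handed in; nothing more can be done
None
```

The soapstone rook is in the left crate bay, the sample rook's side, and I handed the job in after about 13 s of robot time. No verdict was reported.

- **Lever:** I pushed the knob over to the right until it met its stop, with about 7 N reaction. That opens the left lane. The last pictures show the gate still across the right lane.
- **Rook:** I took the dark rook from between the two blue ones. I held it by its crown with the jaws 36 mm apart, which matches its size, and released it about 25 mm above the drop point.
- **Last checks:** Two top pictures 0.8 s apart put the rook at the same spot to within 0.1 px. It lies about 0.41 m downhill and 0.04 m left of the drop point, inside the bay limits.
- **Sample and arm:** The sample rook looked upright and in place on its ledge, though I did not re-measure its position. The arm stood clear of everything.

One measurement disagreed: the chute's heading came out at -0.17 rad from the ledge pieces and about -0.1 rad from its walls. I used -0.105 rad, and the wrist views agreed with that.

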